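# Turn the wheel trim to the valve and press it home

### The arm

A 6-joint arm with a two-finger parallel gripper is mounted at the origin on the work surface. World frame = base frame: x ahead of the robot, y to its left, z up, the work surface at z = 0. Lengths are in m, angles in degrees, forces in N, time in s.
With the tool pointing down it reaches from about 0.4 to 0.825 m from the base axis. Payload 7 kg.
Tool frame: the origin (TCP) lies at the very end of the fingers, on their centre line; the grasp point (between the pads) lies 19 mm behind it (r.hold_point_z is the distance from the TCP to the grasp point, in m); z points along the fingers, y is the line along which they close (so a half turn about z gives the same grasp; the last joint's range is limited). The gripper opens to 88 mm and grips with 3 to 60 N. Pads are 19 mm wide; open, the fingers measure 130 mm over their backs; the gripper's body (78 mm by 193 mm) begins 47 mm behind the grasp point.
Start: joints at [84.402, 20.546, 0.682, 0, -70.136, -16.507], TCP at [0.254, 0.625, 0.227] pointing down, gripper open.
Joint ranges: [-176.03, 176.03], [-82.01, 121.73], [-58.28, 71.71], [-173.87, 95.51], [-174.79, -0.11], [-173.66, 173.66]. Speed limits (degrees/s): [136.94, 136.94, 172.46, 180, 180, 180].

### API

Orientations are given as [roll, pitch, yaw] about the fixed x, y, z axes, in that order (R = Rz(yaw) Ry(pitch) Rx(roll)).
In Python, from plant import telemetry, vision, workorder, r gives the robot as it stands.
- The arm moves only by the tool move_arm, never from a script. Its argument "plan" is a list of rows, each a list of 7 numbers: the opening, from -1 (shut) to 1 (fully open), so that 0 is half open, then the shift along the world's x, y, z in m, then the turn, a rotation vector about the world's x, y, z in degrees. In form: [[fingers, dx, dy, dz, ax, ay, az], ...]. A call has 1 to 20 rows; each row shifts and turns the commanded pose from where the row before left it; what a row does not reach is not made up. A row lasts 1/8 s, in which the tool goes at most 62.5 mm and 10.7 degrees, less where a joint would pass 70% of its speed; a pose out of reach is approached as far as the arm can. A call is refused whole if a number of a shift passes 0.0625 or a number of a turn 10.7, either way. A call with a gripper value outside its range is refused whole. The fingers move at their own pace and stop on an object; "force" is the grip in N (left out, the last holds). Time passes only in rows, so rows that do not move let the fingers close. It gives the time, the measured TCP pose, the force, the opening and the grip force at its end, in the units of the state.
- telemetry.get_state(): the state, without advancing time (a new reading comes with each control period).
- vision.capture(name): name is "scene" or "top"; returns a dict with "img" (420x560x3 uint8, red, green, blue), "depth" (420x560 float32, m along the optical axis (not along the pixel's ray), 0 where there is no reading), "intrinsics" (3x3 intrinsics, pixels), "R" (3x3) and "t" (3): a world point X has camera coordinates R X + t. Camera axes: x right, y down, z forward; pixel columns grow to the right and rows downward; lengths in m; the calibration is good to about 2 mm. A picture is of the moment at which its call begins.
- workorder.close_job(): hands the job in; it is judged then, once.
The state is a dict: "time_s": time; "joints": joint angles; "qd": joint speeds; "joint_torque": joint torques, N m; "tcp_pos": TCP position; "eef_rot": TCP orientation; "contact_force": force on the tool from outside, world axes, zero at the start; "moment": the same for the moment, N m; "gripper_width": finger opening in m; "gripper_force": force on a finger pad.
Only numpy, scipy, OpenCV 4.12 (cv2) and the standard library are available. Lean on these libraries where they do the work, as an engineer would, in place of code of your own. Each camera call takes 0.05 s, during which the arm holds its last target. There are 200 camera calls.

### The job

The silver trim lies loosely on the small trailer wheel with its valve notch in the wrong place. With a fingertip, turn the trim where it lies until the notch in its rim meets the green-capped tyre valve, then press the trim down until it is fully home, level and flush all round, with the valve standing in the notch. Do not lift or tip the trim out of the wheel, and leave everything else on the shelf where it is.

Things in the scene. Friction and masses are not known exactly. Their poses are not given: they have to be found in the camera images.
- wheel: small trailer wheel lying flat, fixed, face up: black tyre 370 mm across, dark grey steel rim 230 mm across inside it. Origin on the wheel's axis at shelf level (z 0); +x points from the axis to the valve. Rim lip 86 mm, tyre sidewall 90 mm above the shelf. A round recess in its face takes the skirt on the trim's back; spring catches there carry the loose trim and snap in when it is pressed.
- valve (a point): top of the bright green valve cap, 12 mm in diameter, rounded, upright, 82 mm above the shelf and 90 mm from the wheel's axis. More than half of it shows beyond the trim's edge; while the notch is elsewhere the trim's rim lies 2 mm above it and the valve stops the trim from going down.
- trim: silver plastic wheel trim, a loose disc 176 mm across, 0.15 to 0.3 kg, lying level on the wheel, free to turn about its axis either way (skirt in the recess, 1 mm play; 1 to 2 N sideways on a spoke turns it, it stops when the push stops). Origin on its axis at the underside of its 4 mm plate; z up; +x to the middle of the notch. Underside 84 mm above the shelf when loose, 72 mm when home.
- trim_spoke (a point): middle of the top of one spoke, 56 mm from the trim's axis. Five straight raised radial spokes, 16 mm wide, 12 mm high above the plate's top face (16 mm above the trim's origin), run from 32 to 80 mm from the axis, middles at 36 (this one), 108, 180, 252 and 324 degrees from the trim's +x, anticlockwise seen from above. Between them the face is clear from the centre cap to the rim.
- trim_notch (a point): middle of the notch at the trim's edge, 90 mm from the trim's axis on its +x, at plate height. The notch is 24 mm wide at the edge, 20 mm at its bottom, 12 mm deep and open outwards; a flat black triangle on the trim's face, between two spokes, points out to it; when the trim is right this point stands at the valve in plan.
- trim_cap (a point): middle of the top of the trim's round flat centre cap, 64 mm in diameter, on the trim's axis, 16 mm above the trim's origin: the place to press. About 10 to 15 N straight down takes the trim the 12 mm past its catches to its hard stop, where they hold it.
- bowl: black magnetic parts bowl, 148 mm across, 38 mm high, with four flanged lug nuts stuck in it; origin under its centre. Leave alone.
- gauge: red press-button tyre pressure gauge lying flat, about 140 x 42 x 27 mm, long along its x; origin under its middle. Leave alone.
- socket_clip: orange plastic socket clip 130 x 26 mm with two steel sockets standing in it, 48 mm high; origin under its middle. Leave alone.
- valve_tool: steel four-way valve tool, a flat cross about 65 mm across and 10 mm thick, lying on the tyre's sidewall; origin under its centre. Leave alone.
- jar: glass jar with a snap lid, 80 mm across, 97 mm high; origin under its centre. Leave alone.
- paste_tin: yellow tin with a black lid, 89 mm across, 46 mm high; origin under its centre. Leave alone.
- spray_can: blue and white spray can, 57 mm across, 172 mm high; origin under its centre. Leave alone.

How it is judged (in metres and radians):
On the way, in this order (a step that is already met when the one before it is completed fails the run):
1. the trim is turned, still up on its catches, so that its notch stands over the valve (horizontal distance between trim_notch and valve below 0.012 m and z of trim_cap in the frame of wheel above 0.094 m), for 0.1 s.
2. the trim is pressed fully home (horizontal distance between trim_notch and valve below 0.01 m and z of trim_cap in the frame of wheel below 0.0905 m and angle between trim's own z axis and vertical below 0.03 rad), for 0.2 s.
At the end, for the whole second after the job is handed in: The trim rests fully home on the wheel (within 2.5 mm of its stop at the centre, tilted less than 0.03 rad), its notch within 10 mm of the valve in plan, and at rest (all of step 2 and z of trim_cap in the frame of wheel above 0.086 m and linear speed of trim below 0.01 m/s); the robot touches nothing.
It fails at once if the trim is lifted (more than 15 mm above where it lay) (z of trim_cap in the frame of wheel above 0.115 m).
It fails at once if the trim is tipped steeply out of the wheel (more than 0.25 rad) (angle between trim's own z axis and vertical above 0.25 rad).
It fails at once if another thing on the shelf is moved by more than 15 mm (distance of any of bowl, gauge, socket_clip, valve_tool, jar, paste_tin, spray_can from where it was at the start of the episode above 0.015 m).
It also fails if it takes over 67 s, if anything falls off the work surface, if the arm or the gripper's body presses on something with over 40 N, if the wrist force passes 120 N, or if a joint passes its speed limit or range.

## Working session

There is one attempt and no reset: what is moved stays moved. The work goes in short steps, Python scripts to look and compute and a tool call to move; the robot and the scene stay as the last step left them, time stands still between calls to the robot, and variables do not carry over. Pictures are saved under pics/ and viewed, at most 10 in all, crops included, and the job is handed in when it is done.

Besides the shell and the picture viewer there is one more tool, called after ">>>" as name(argument=value, ...) on one line, values as JSON. move_arm: Moves the arm, as the interface text tells. Its arguments: {"type":"object","properties":{"plan":{"type":"array"},"force":{"type":"number"}},"required":["plan"]}

```bash
mkdir -p pics; cat > h.py <<'E'
import numpy as np, cv2
from plant import telemetry, vision, workorder, r
def ray(c,u,v,z):
    K,R,t=np.array(c["intrinsics"]),np.array(c["R"]),np.array(c["t"])
    d=R.T@np.linalg.solve(K,[u,v,1.]); o=-R.T@t
    return o+d*(z-o[2])/d[2]
def proj(c,X):
    p=np.array(c["intrinsics"])@(np.array(c["R"])@np.array(X)+np.array(c["t"])); return p[:2]/p[2]
def save(c,n): cv2.imwrite(f"pics/{n}.png",c["img"][:,:,::-1])
E
python3 - <<'E'
from h import *
s=telemetry.get_state();print(s)
for n in("scene","top"):
    c=vision.capture(n);save(c,n+"0");print(n,-np.array(c["R"]).T@np.array(c["t"]))
    h=cv2.cvtColor(c["img"],cv2.COLOR_RGB2HSV)
    m=cv2.inRange(h,(45,120,80),(80,255,255))
    k,l,st,ce=cv2.connectedComponentsWithStats(m)
    for i in range(1,k):
        if st[i,4]>8: print(st[i],ce[i],ray(c,*ce[i],.08))
E
```

```text
{'time_s': 0.0, 'joints': array([ 8.44018637e+01,  2.05924359e+01,  6.32676279e-01, -1.96799343e-02,
       -7.01361052e+01, -1.65061815e+01]), 'qd': array([ 0.08060329,  0.02900486, -0.07943639, -0.04337425,  0.01662289,
       -0.05582431]), 'joint_torque': array([ 1.87458012e-03, -5.82719529e+01,  2.93049413e+01,  6.99699953e+00,
        7.22914396e-03, -1.47234255e-04]), 'tcp_pos': array([0.25384875, 0.62490872, 0.22560445]), 'eef_rot': array([ 1.79902829e+02, -9.50177649e-03, -2.21110122e+01]), 'contact_force': array([ 0.75702744,  0.31613523, -0.49108728]), 'moment': array([-0.00151146,  0.00477927,  0.07148821]), 'gripper_force': 0.0, 'gripper_width': 0.08777058734188421}
scene [0.94275467 0.43159013 1.08242224]
top [ 0.38507982 -0.0186572   1.05895395]
[341 211   3   4   9] [342.11111111 212.55555556] [ 0.56499289 -0.1524824   0.08      ]
```

View pics/top0.png

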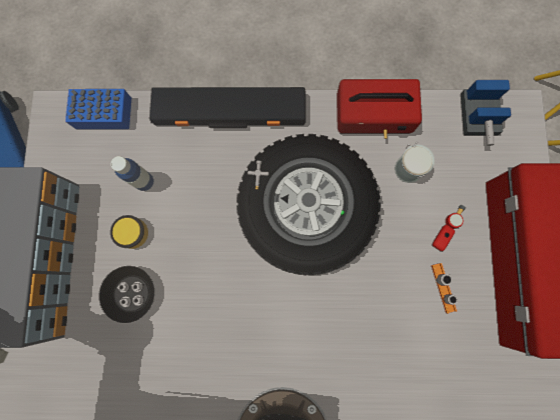

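View pics/scene0.png

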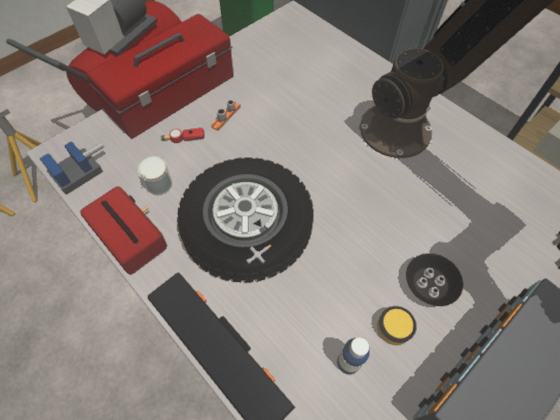

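The top view shows the trim centre near (309,200), the black triangle at (284,199) pointing left (+y), and the valve at (342,212). The scene view agrees. Next I measure the trim centre and the two angles.

```bash
cat >> h.py <<'E'
def trim(c,u0,v0,z=.088):
    h=cv2.cvtColor(c["img"],cv2.COLOR_RGB2HSV)
    m=((h[:,:,2]>125)&(h[:,:,1]<60)).astype(np.uint8)*255
    k=np.zeros_like(m);cv2.circle(k,(u0,v0),50,255,-1)
    m&=k; m=cv2.morphologyEx(m,cv2.MORPH_CLOSE,np.ones((3,3),np.uint8))
    cs,_=cv2.findContours(m,cv2.RETR_EXTERNAL,cv2.CHAIN_APPROX_NONE)
    q=cv2.convexHull(max(cs,key=cv2.contourArea))
    P=np.array([ray(c,*p[0],z)[:2] for p in q])
    A=np.c_[2*P,np.ones(len(P))];s=np.linalg.lstsq(A,(P**2).sum(1),rcond=None)[0]
    return s[:2],np.sqrt(s[2]+s[:2]@s[:2])
def dark(c,u0,v0,rad=36):
    g=cv2.cvtColor(c["img"],cv2.COLOR_RGB2GRAY)
    k=np.zeros_like(g);cv2.circle(k,(u0,v0),rad,255,-1)
    m=cv2.inRange(g,0,70)&k
    n,l,st,ce=cv2.connectedComponentsWithStats(m)
    return [(st[i],ce[i]) for i in range(1,n) if st[i,4]>6]
E
python3 - <<'E'
from h import *
for n,u,v in(("top",309,200),("scene",246,207)):
    c=vision.capture(n);C,R=trim(c,u,v);print(n,C,R)
    h=cv2.cvtColor(c["img"],cv2.COLOR_RGB2HSV)
    m=cv2.inRange(h,(40,80,60),(85,255,255))
    k,l,st,ce=cv2.connectedComponentsWithStats(m[:, :])
    for i in range(1,k):
        if st[i,4]>3 and abs(ce[i][0]-u)<50 and abs(ce[i][1]-v)<50:
            p=ray(c,*ce[i],.08)[:2];d=p-C;print(" valve",ce[i],st[i,4],p,np.hypot(*d),np.degrees(np.arctan2(d[1],d[0])))
    for s,e in dark(c,u,v,30):
        d=ray(c,*e,.088)[:2]-C;print(" dark",s[4],e,np.hypot(*d),np.degrees(np.arctan2(d[1],d[0])))
    a,b=max(0,u-70),max(0,v-55)
    cv2.imwrite(f"pics/{n}z.png",cv2.resize(c["img"][b:b+110,a:a+140,::-1],None,fx=5,fy=5,interpolation=cv2.INTER_CUBIC))
E
```

```text
top [ 0.59498535 -0.06527535] 0.0880238429779362
 valve [342.3125 212.3125] 16 [ 0.56562791 -0.15300931] 0.09251543751241322 -108.50121417447679
 dark 29 [285.17241379 198.4137931 ] 0.05899428219645399 85.25740366966245
scene [ 0.59610831 -0.06304054] 0.08801175652772401
 dark 20 [265.75 186.15] 0.09114502870734205 -170.80358195389445
 dark 21 [257.57142857 222.85714286] 0.05862855379143636 84.97071414777345
```

View pics/topz.png

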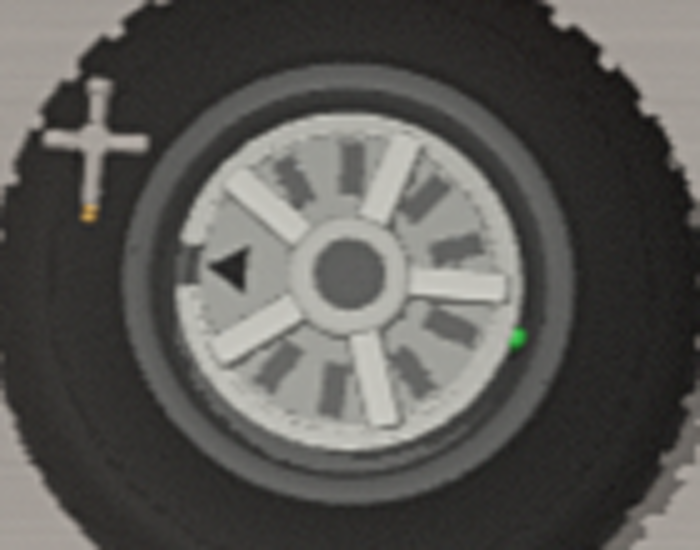

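Centre is about (0.5955, -0.064), with the notch at 85.2° and the valve at -108.5°, so the trim turns +166°. I'll place the closed fingertips in the gap at -59°, with the fingers' closing axis radial, and orbit anticlockwise.

>>> move_arm(plan=[[-1, 0, 0, 0.02, 0, 0, -8], [-1, 0.0248, -0.0492, 0, 0, 0, -8.5], [-1, 0.0248, -0.0492, 0, 0, 0, -8.5], [-1, 0.0248, -0.0492, 0, 0, 0, -8.5], [-1, 0.0248, -0.0492, 0, 0, 0, -8.5], [-1, 0.0248, -0.0492, 0, 0, 0, -8.5], [-1, 0.0248, -0.0492, 0, 0, 0, -8.5], [-1, 0.0248, -0.0492, 0, 0, 0, -8.5], [-1, 0.0248, -0.0492, 0, 0, 0, -8.5], [-1, 0.0248, -0.0492, 0, 0, 0, -8.5], [-1, 0.0248, -0.0492, 0, 0, 0, -8.5], [-1, 0.0248, -0.0492, 0, 0, 0, -8.5], [-1, 0.0248, -0.0492, 0, 0, 0, -8.5], [-1, 0.0248, -0.0492, 0, 0, 0, -8.5], [-1, 0.0248, -0.0492, 0, 0, 0, -8.5], [-1, 0.0248, -0.0492, 0, 0, 0, 0], [-1, 0, 0, 0, 0, 0, 0], [-1, 0, 0, 0, 0, 0, 0]])

```text
time_s: 2.45
tcp_pos: [0.6257, -0.1128, 0.246]
eef_rot: [180.0, -0.0, -149.2]
contact_force: [0.7, -0.1, -0.2]
gripper_width: 0.0002
gripper_force: 0.0
```

>>> move_arm(plan=[[-1, 0, 0, -0.05, 0, 0, 0], [-1, 0, 0, -0.05, 0, 0, 0], [-1, 0, 0, -0.02, 0, 0, 0], [-1, 0, 0, 0, 0, 0, 0], [-1, 0, 0, 0, 0, 0, 0]])

```text
time_s: 3.08
tcp_pos: [0.6268, -0.1119, 0.1282]
eef_rot: [-179.9, 0.1, -149.0]
contact_force: [-0.2, 0.7, 1.1]
gripper_width: 0.0004
gripper_force: 0.0
```

```bash
python3 - <<'E'
from h import *
o=[]
for n,u,v in(("top",309,200),("scene",246,207)):
    c=vision.capture(n)
    a,b=u-60,v-60
    o.append(cv2.resize(c["img"][b:b+120,a:a+80 if 0 else a+120,::-1],None,fx=3.3,fy=3.3,interpolation=cv2.INTER_CUBIC))
cv2.imwrite("pics/d1.png",np.hstack(o))
E
```

```text
(no output)
```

View pics/d1.png

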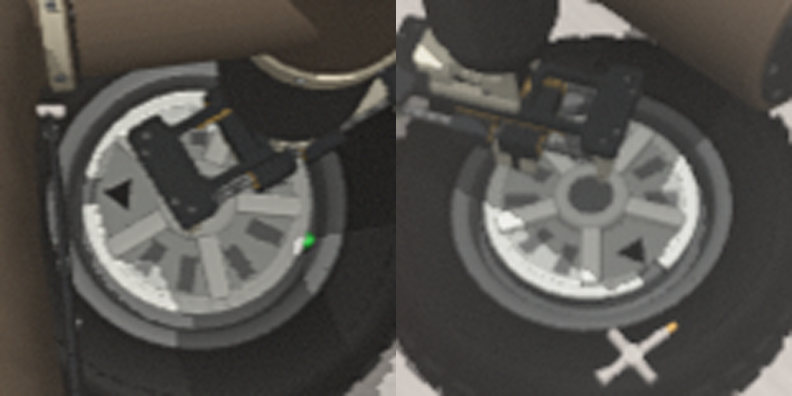

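Top shows the gripper over the upper-right gap, with the triangle still at (118,192) in the crop and the valve at (307,240). The fingers sit within the -59° gap, so I descend.

>>> move_arm(plan=[[-1, 0, 0, -0.02, 0, 0, 0], [-1, 0, 0, -0.01, 0, 0, 0], [-1, 0, 0, -0.006, 0, 0, 0], [-1, 0, 0, 0, 0, 0, 0], [-1, 0, 0, 0, 0, 0, 0]])

```text
time_s: 3.8
tcp_pos: [0.6264, -0.1127, 0.0911]
eef_rot: [-180.0, 0.0, -149.1]
contact_force: [0.5, 0.6, 0.2]
gripper_width: 0.0004
gripper_force: 0.0
```

```bash
python3 - <<'E'
from h import *
s=telemetry.get_state();print(s["tcp_pos"],s["contact_force"],s["joints"])
C=np.array([.5955,-.064]);r_=.058
a0=-58.8;p=None
for a in np.arange(a0,a0+190,8):
    q=C+r_*np.array([np.cos(np.radians(a)),np.sin(np.radians(a))])
    if p is not None: print(round(a,1),np.round((q-p)*1e3,1))
    p=q
E
```

```text
[ 0.62637071 -0.11267749  0.09108851] [0.45261809 0.59443137 0.17659838] [ 7.34787294e+00  2.33609560e+01 -1.41022153e+01  1.16179622e-02
 -5.24967055e+01 -6.64539570e+01]
-50.8 [6.6 4.7]
-42.8 [5.9 5.5]
-34.8 [5.1 6.3]
-26.8 [4.1 7. ]
-18.8 [3.1 7.5]
-10.8 [2.1 7.8]
-2.8 [1. 8.]
5.2 [-0.2  8.1]
13.2 [-1.3  8. ]
21.2 [-2.4  7.7]
29.2 [-3.4  7.3]
37.2 [-4.4  6.8]
45.2 [-5.3  6.1]
53.2 [-6.1  5.3]
61.2 [-6.8  4.4]
69.2 [-7.3  3.4]
77.2 [-7.7  2.3]
85.2 [-8.   1.2]
93.2 [-8.1  0.1]
101.2 [-8. -1.]
109.2 [-7.8 -2.1]
117.2 [-7.4 -3.2]
125.2 [-6.9 -4.2]
```

>>> move_arm(plan=[[-1, 0.0066, 0.0047, 0, 0, 0, 8], [-1, 0.0059, 0.0055, 0, 0, 0, 8], [-1, 0.0051, 0.0063, 0, 0, 0, 8], [-1, 0.0041, 0.007, 0, 0, 0, 8], [-1, 0.0031, 0.0075, 0, 0, 0, 8], [-1, 0.0021, 0.0078, 0, 0, 0, 8], [-1, 0.001, 0.008, 0, 0, 0, 8], [-1, 0, 0, 0, 0, 0, 0]])

```text
time_s: 4.8
tcp_pos: [0.6543, -0.0658, 0.0911]
eef_rot: [-179.9, -0.0, -93.1]
contact_force: [0.5, -1.6, -0.0]
gripper_width: 0.0005
gripper_force: 1.0
```

```bash
cat > look.py <<'E'
from h import *
import sys
s=telemetry.get_state();p=s["tcp_pos"];C=np.array([.5955,-.064]);d=p[:2]-C
print(p,s["contact_force"],s["eef_rot"][2],"phi",np.degrees(np.arctan2(d[1],d[0])),np.hypot(*d))
o=[]
for n,u,v in(("top",309,200),("scene",246,207)):
    c=vision.capture(n)
    for t,e in dark(c,u,v,34):
        d=ray(c,*e,.088)[:2]-C
        if t[4]<70 and .05<np.hypot(*d)<.067: print(n,t[4],e,np.hypot(*d),np.degrees(np.arctan2(d[1],d[0])))
    a,b=u-60,v-60
    o.append(cv2.resize(c["img"][b:b+120,a:a+120,::-1],None,fx=3.3,fy=3.3,interpolation=cv2.INTER_CUBIC))
cv2.imwrite(f"pics/{sys.argv[1]}.png",np.hstack(o))
E
python3 look.py d2
```

```text
[ 0.65433777 -0.06582572  0.09114977] [ 0.46848049 -1.59034995 -0.03333774] -93.1256532550186 phi -1.7773018810021572 0.05886608571424985
top 34 [288.97058824 214.17647059] 0.06008949714260905 127.590663237015
scene 23 [266.26086957 212.82608696] 0.06112950636373846 121.72893432866836
```

View pics/d2.png

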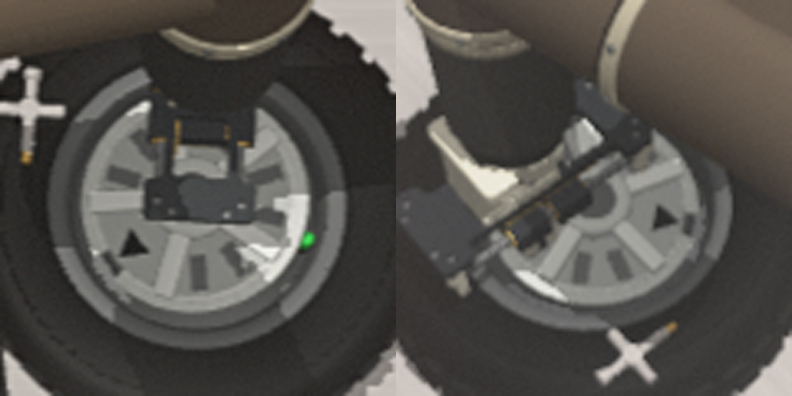

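Top shows the trim turning with the finger, triangle now at (133,243) in the crop and the trim still seated. The notch is at about 125°, so I carry on along the same orbit and stop short.

>>> move_arm(plan=[[-1, -0.0002, 0.0081, 0, 0, 0, 8], [-1, -0.0013, 0.008, 0, 0, 0, 8], [-1, -0.0024, 0.0077, 0, 0, 0, 8], [-1, -0.0034, 0.0073, 0, 0, 0, 8], [-1, -0.0044, 0.0068, 0, 0, 0, 8], [-1, -0.0053, 0.0061, 0, 0, 0, 8], [-1, -0.0061, 0.0053, 0, 0, 0, 8], [-1, -0.0068, 0.0044, 0, 0, 0, 8], [-1, -0.0073, 0.0034, 0, 0, 0, 8], [-1, -0.0077, 0.0023, 0, 0, 0, 8], [-1, -0.008, 0.0012, 0, 0, 0, 8], [-1, -0.0081, 0.0001, 0, 0, 0, 8], [-1, -0.008, -0.001, 0, 0, 0, 8], [-1, 0, 0, 0, 0, 0, 0], [-1, 0, 0, 0, 0, 0, 0]])

```text
time_s: 6.78
tcp_pos: [0.5858, -0.0058, 0.091]
eef_rot: [-180.0, -0.1, 10.7]
contact_force: [1.8, 3.7, 1.3]
gripper_width: 0.0003
gripper_force: 2.1
```

```bash
python3 look.py d3
```

```text
[ 0.58580544 -0.00575154  0.09095656] [1.82195583 3.68112748 1.33452107] 10.671466552232234 phi 99.44938254244167 0.05904969989596062
top 32 [324.125 219.   ] 0.06407334726060798 -139.54654830340988
```

View pics/d3.png

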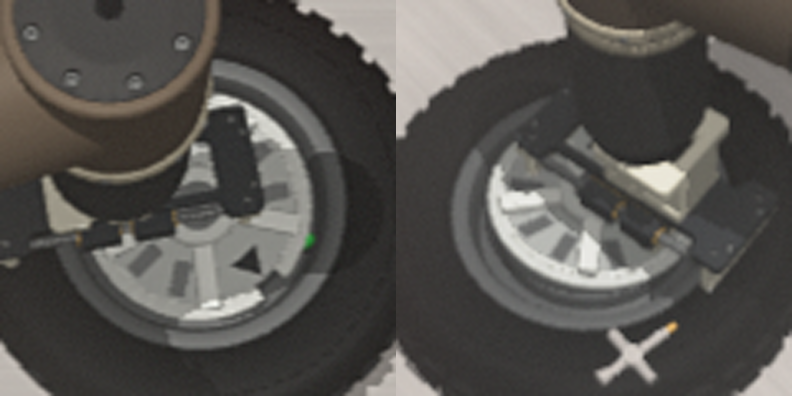

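Top shows the triangle at (247,262) in the crop, approaching the valve at (310,240), about 26–31° short. I ease the finger outward slightly to relieve the radial force and go another 20°.

>>> move_arm(plan=[[-1, -0.0004, 0.0015, 0, 0, 0, 0], [-1, -0.004, -0.0008, 0, 0, 0, 4], [-1, -0.004, -0.0011, 0, 0, 0, 4], [-1, -0.0039, -0.0013, 0, 0, 0, 4], [-1, -0.0038, -0.0016, 0, 0, 0, 4], [-1, -0.0037, -0.0018, 0, 0, 0, 4], [-1, 0, 0, 0, 0, 0, 0], [-1, 0, 0, 0, 0, 0, 0]])

```text
time_s: 7.88
tcp_pos: [0.5644, -0.0116, 0.0901]
eef_rot: [-180.0, 0.1, 30.8]
contact_force: [0.8, -0.4, -0.5]
gripper_width: 0.0006
gripper_force: 0.0
```

```bash
python3 look.py d4
```

```text
[ 0.56440019 -0.01155187  0.09012526] [ 0.80016578 -0.42313465 -0.51987473] 30.77237500720637 phi 120.66638391593781 0.06097544047372973
top 7 [293.85714286 182.42857143] 0.058518938345663046 37.14838374899744
top 31 [330.4516129  207.51612903] 0.06104530059226325 -108.16179064377444
scene 53 [268.37735849 211.20754717] 0.06555485055499174 127.37219565008772
```

View pics/d4.png

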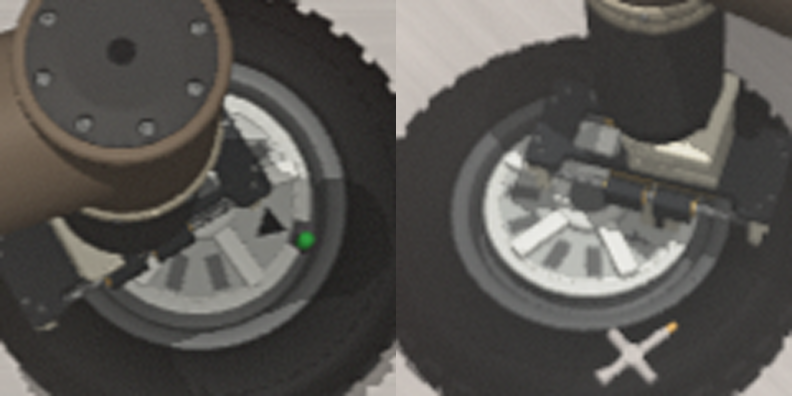

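The valve (306,240) now stands in the dark notch opening, and the triangle measures -108.2° against the valve's -108.5°. I back the finger off, lift, and check with a clear view.

>>> move_arm(plan=[[-1, 0.0034, 0.002, 0, 0, 0, 0], [-1, 0, 0, 0.01, 0, 0, 0], [-1, 0, 0, 0.04, 0, 0, 0], [-1, 0, 0.05, 0.03, 0, 0, 0], [-1, 0, 0.06, 0.0, 0, 0, 0], [-1, 0, 0.06, 0, 0, 0, 0], [-1, 0, 0.06, 0, 0, 0, 0], [-1, 0, 0, 0, 0, 0, 0], [-1, 0, 0, 0, 0, 0, 0]])

```text
time_s: 9.1
tcp_pos: [0.5683, 0.221, 0.1709]
eef_rot: [180.0, 0.0, 30.9]
contact_force: [-0.8, -0.1, -0.7]
gripper_width: 0.0006
gripper_force: 0.0
```

```bash
python3 look.py d5; python3 - <<'E'
from h import *
c=vision.capture("top");print(trim(c,309,200))
E
```

```text
[0.56829117 0.22103608 0.17085376] [-0.8145945  -0.06348655 -0.69153225] 30.94933329709563 phi 95.45278927005319 0.28633178038514423
top 26 [330.42307692 207.61538462] 0.06105388084565034 -108.41409509973198
scene 14 [236.42857143 191.64285714] 0.057727372374301124 -106.84632541323772
(array([ 0.59556841, -0.06549641]), np.float64(0.08844435575124275))
```

View pics/d5.png

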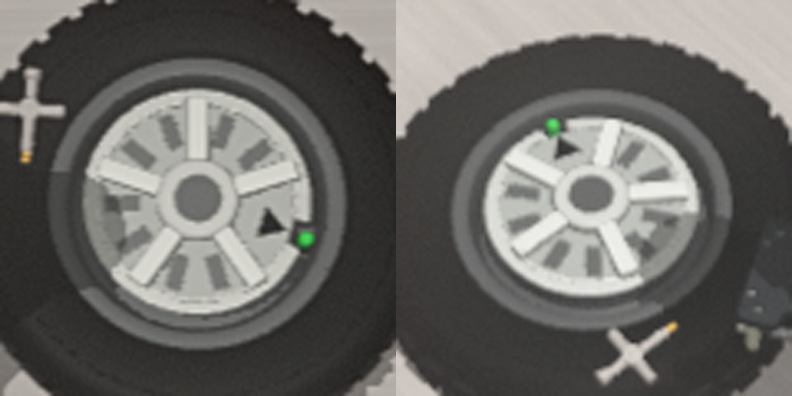

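Clear view: the valve (306,239) stands in the notch, and the triangle and valve directions agree within about 1°. Now I move over the cap and press.

>>> move_arm(plan=[[-1, 0.005, -0.058, 0, 0, 0, 0], [-1, 0.005, -0.058, 0, 0, 0, 0], [-1, 0.005, -0.058, 0, 0, 0, 0], [-1, 0.006, -0.058, 0, 0, 0, 0], [-1, 0.0064, -0.0535, 0, 0, 0, 0], [-1, 0, 0, -0.03, 0, 0, 0], [-1, 0, 0, -0.03, 0, 0, 0], [-1, 0, 0, 0, 0, 0, 0], [-1, 0, 0, 0, 0, 0, 0]])

```text
time_s: 10.38
tcp_pos: [0.5965, -0.0652, 0.1118]
eef_rot: [180.0, -0.1, 30.9]
contact_force: [0.2, 0.1, -0.1]
gripper_width: 0.0001
gripper_force: 0.0
```

>>> move_arm(plan=[[-1, 0, 0, -0.006, 0, 0, 0], [-1, 0, 0, -0.003, 0, 0, 0], [-1, 0, 0, -0.003, 0, 0, 0], [-1, 0, 0, -0.002, 0, 0, 0], [-1, 0, 0, -0.002, 0, 0, 0], [-1, 0, 0, -0.002, 0, 0, 0], [-1, 0, 0, 0, 0, 0, 0]])

```text
time_s: 11.25
tcp_pos: [0.5963, -0.0647, 0.0931]
eef_rot: [180.0, -0.0, 30.9]
contact_force: [-0.2, 0.8, 4.5]
gripper_width: 0.0005
gripper_force: 2.6
```

>>> move_arm(plan=[[-1, 0, 0, -0.002, 0, 0, 0], [-1, 0, 0, -0.002, 0, 0, 0], [-1, 0, 0, -0.001, 0, 0, 0], [-1, 0, 0, -0.001, 0, 0, 0], [-1, 0, 0, 0, 0, 0, 0], [-1, 0, 0, 0, 0, 0, 0]])

```text
time_s: 12.0
tcp_pos: [0.5959, -0.0646, 0.0883]
eef_rot: [180.0, -0.0, 30.9]
contact_force: [-6.2, 3.0, 18.3]
gripper_width: 0.0005
gripper_force: 9.0
```

>>> move_arm(plan=[[-1, 0, 0, -0.0008, 0, 0, 0], [-1, 0, 0, 0, 0, 0, 0], [-1, 0, 0, 0, 0, 0, 0], [-1, 0, 0, 0, 0, 0, 0]])

```text
time_s: 12.5
tcp_pos: [0.5959, -0.0646, 0.0882]
eef_rot: [180.0, -0.0, 31.0]
contact_force: [-8.8, 3.8, 23.6]
gripper_width: 0.0005
gripper_force: 11.9
```

Hard stop reached at 0.088 m. I retreat and check.

>>> move_arm(plan=[[-1, 0, 0, 0.004, 0, 0, 0], [-1, 0, 0, 0.02, 0, 0, 0], [-1, 0, 0, 0.05, 0, 0, 0], [-1, 0, 0.05, 0.03, 0, 0, 0], [-1, 0, 0.06, 0.0, 0, 0, 0], [-1, 0, 0.06, 0, 0, 0, 0], [-1, 0, 0.06, 0, 0, 0, 0], [-1, 0, 0.05, 0, 0, 0, 0], [-1, 0, 0, 0, 0, 0, 0], [-1, 0, 0, 0, 0, 0, 0]])

```text
time_s: 13.75
tcp_pos: [0.5953, 0.2151, 0.1888]
eef_rot: [180.0, 0.1, 30.9]
contact_force: [0.3, -1.2, 0.1]
gripper_width: 0.0005
gripper_force: 0.0
```

```bash
python3 look.py d6; python3 - <<'E'
from h import *
for n in("top","scene"):
    c=vision.capture(n);R,t,K=map(np.array,(c["R"],c["t"],c["intrinsics"]))
    v,u=np.mgrid[:420,:560];z=c["depth"]
    P=(np.stack([(u-K[0,2])/K[0,0]*z,(v-K[1,2])/K[1,1]*z,z],-1)-t)@R
    d=np.hypot(P[...,0]-.5957,P[...,1]+.0645)
    m=(z>0)&(d<.026)
    A=np.c_[P[m][:,:2]-[.5957,-.0645],np.ones(m.sum())];print(n,np.linalg.lstsq(A,P[m][:,2],rcond=None)[0])
E
```

```text
[0.59534053 0.21511205 0.18875993] [ 0.29982085 -1.22598538  0.13625803] 30.927794137563623 phi 90.03273562017822 0.27911209857619124
top 27 [329.92592593 207.74074074] 0.05995842425946091 -109.09602683711806
scene 13 [236.53846154 193.76923077] 0.05114811344569287 -104.03942936383615
top [0.00507096 0.01006796 0.08663241]
scene [ 0.02034811 -0.00755275  0.08854258]
```

View pics/d6.png

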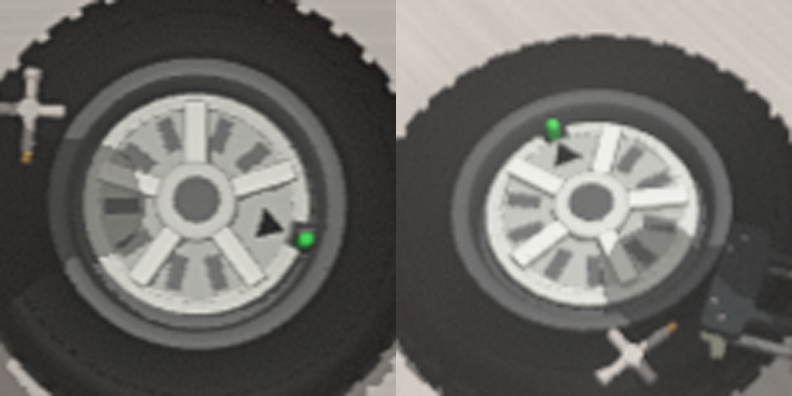

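The trim is down, with cap height about 0.0875 m and level within noise. The green valve (306,239) stands in the notch, and the arm is clear.

```bash
python3 -c "
from plant import workorder
print(workorder.close_job())"
```

```text
the job is handed in; nothing more can be done
None
```

I turned the trim until its notch met the valve, pressed it to its hard stop (cap about 88 mm above the shelf, level within measurement noise), and handed the job in; no verdict came back.

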